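# Unlatch the laser guard and open its gate

### The arm

A 6-joint arm with a two-finger parallel gripper is mounted at the origin on the work surface. World frame = base frame: x ahead of the robot, y to its left, z up, the work surface at z = 0. Lengths are in m, angles in rad, forces in N, time in s.
With the tool pointing down it reaches from about 0.3 to 0.75 m from the base axis. Payload 8.5 kg.
Tool frame: the origin (TCP) lies on the mounting face of the last link; the fingertips stand 173 mm ahead of it and the grasp point (between the pads) lies 155 mm ahead of it; z points along the fingers, y is the direction in which the jaws open and shut (so a half turn about z gives the same grasp; the last joint's range is limited). The gripper opens to 85 mm and grips with 20 to 120 N. Pads are 22 mm wide; open, the fingers measure 114 mm over their backs; the gripper's body (76 mm by 85 mm) begins 54 mm behind the grasp point. The pads swing forward as they close: fully open they stand 13 mm farther back than shut.
Start: joints at [-1.359, 0.381, 1.297, -0, 1.464, -0.215], TCP at [0.228, -0.501, 0.405] pointing down, gripper open.
Joint ranges: [-3.11, 3.11], [-0.89, 2.33], [0.22, 2.48], [-1.42, 4.56], [0.17, 2.85], [-2.88, 2.88]. Speed limits (rad/s): [2.39, 2.39, 3.14, 3.14, 3.14, 3.14].

### API

Orientations are given as a unit quaternion [x, y, z, w].
In Python, from bench import env gives the robot as it stands.
- The arm moves only by the shell command python3 -m jog 'ROWS' [FORCE]. ROWS is JSON, a list of rows, each a list of 3 entries, a list of its own where there are three numbers: the shift along the world's x, y, z in mm, then the turn, a rotation vector about the world's x, y, z in rad, then the opening, from 0 (shut) to 1 (fully open). In form: [[[x, y, z], [wx, wy, wz], fingers], ...]. A call has 1 to 10 rows; each row shifts and turns the commanded pose from where the row before left it; what a row does not reach is not made up. A row lasts 1/10 s, in which the tool goes at most 50 mm and 8.59 degrees, less where a joint would pass 70% of its speed; a pose out of reach is approached as far as the arm can. A call with a gripper value outside its range is refused whole. The fingers move at their own pace and stop on an object; FORCE is the grip in N (left out, the last holds). Time passes only in rows, so rows that do not move let the fingers close. It gives the time, the measured TCP pose, the force and the opening at its end, in the units of the state.
- env.sense(): the state, without advancing time (a new reading comes with each control period).
- env.read_camera(name): name is "scene" or "top" or "wrist"; returns (picture, depth): 480x640x3 uint8, blue, green, red; 480x640 float32, m along the optical axis (not along the pixel's ray), 0 where there is no reading.
- env.camera_model(name): a dict with "vertical_fov" (degrees; the focal length in pixels is half the picture's height over the tangent of half this angle, whatever the lens; pixels are square), "cx", "cy" (the principal point, pixels), "R" (3x3) and "t" (3): a world point X has camera coordinates R X + t; the wrist camera has in their place "T_tool_cam" (4x4, takes a point from camera to tool coordinates, whose origin is the TCP and whose axes are the flange's). Camera axes: x right, y down, z forward; pixel columns grow to the right and rows downward; lengths in m; the calibration is good to about 2 mm. A picture is of the moment at which its call begins: read the wrist's pose just before it. camera_model takes no time and is no camera call.
- env.hand_in(): hands the job in, once; it reports no verdict.
The state is a dict: "time": time; "joint_pos": joint angles; "dq": joint speeds; "effort": joint torques, N m; "position": TCP position; "orientation": TCP orientation; "ft_force": force on the tool from outside, world axes, zero at the start; "torque": the same for the moment, N m; "grip_width": opening from 0.0 (shut) to 1.0 (fully open).
Only numpy, scipy, OpenCV 4.12 (cv2) and the standard library are available. Lean on these libraries where they do the work, as an engineer would, in place of code of your own. Each camera call takes 0.05 s, during which the arm holds its last target. There are 200 camera calls.

### The job

Open the orange guard gate in front of the rotary marking fixture so that the next part can be loaded: take the latch by its orange knob, lift the bar gently out of its catch (find by feel the height at which it passes the catch's slot, between the lip below and the yellow hood above, and force it against neither) and swing the gate towards the robot, without flinging it, to well past 65 degrees. Let go so that the bar drops back level on the gate and the gate stays open; leave the other things where they are.

Things in the scene. Friction and masses are not known exactly. Their poses are not given: they have to be found in the camera images.
- fixture: fixed marking fixture: aluminium plate with a rotary chuck inside a low guard of amber panels (side rails 125 mm high). Origin on the table under the middle of the closed gate; x points level from the gate into the guard, away from the robot, y along the closed gate to the hinge, z up. Hinge post at y = +138 mm, 165 mm high; latch post at y = -156 mm, 223 mm high; both 24 mm square
- catch_nominal (a point): fixed point at the catch, level with the bar's centre line. The catch is a dark steel box, 10 mm wide along the gate, round the bar's end (154 to 162 mm from the pivot), with an exit slot on the robot's side: a front lip below the slot, a yellow hood above. The slot is 19 mm high. It is set by hand, not measured: the slot's lower edge is 8 to 40 mm above the bar's underside at rest
- catch_mouth (a point): fixed point 14 mm to the robot's side of the last. The hood's ceiling is 8 mm above the slot's upper edge. Lifting until the bar feels the ceiling (knob rises 13 to 32 mm, latch 0.15 to 0.36 rad), then lowering the bar by 0.07 rad (knob 6 mm, +-2 mm), brings it to the slot at any setting. It is out when the knob has come 15 mm outward. At most 15 N between bar and catch: 20 N at the knob
- gate (a joint): gate angle about its upright hinge, rad: 0 closed, grows as the free end swings to the fixture's -x side (clockwise from above), stop at 1.5. Latched it has only about 0.02 of play. Hinge friction about 0.08 N m: it stays where it is left. Gate 12 mm thick, reaches 224 mm from the hinge, top rail 125 mm above the table. Nothing loose stands in its sweep
- latch (a joint): angle of the latch bar about its pivot, rad: 0 level at rest, grows as the free end rises, stop at 0.5. It falls back by its weight (bar and knob about 120 g, weighing 1 to 2 N at the knob). The ball turning in a firm grip can add some 5 N; at the ceiling the bar no longer follows the fingers
- gate_hinge (a point): point on the gate's upright hinge axis, 150 mm above the table (fixed); axes as those of fixture
- latch_pivot (a point): point on the level pivot axis of the latch bar, which is 90 mm from the hinge axis along the gate and 150 mm above the table; it moves with the gate. Its y axis points along the gate to the hinge, its x axis is the pivot axis and the gate's normal
- latch_knob (a point): centre of the orange ball knob, 24 mm across, on a 10 mm stem standing on the latch bar (bar top 30 mm below this point). It is 90 mm from the pivot (180 mm from the hinge axis) and 35 mm above the bar's centre line, moving with bar and gate; z along the stem, x along the gate's normal. The steel bar is 10 mm high, 8 mm thick and ends 162 mm from the pivot
- flange_a: bystander: turned steel flange, 40 mm wide, 22 mm tall, standing on the plate inside the guard; origin at the centre of its underside
- flange_b: bystander: a second flange like it, inside the guard
- mug: bystander: blue mug, 80 mm wide, 90 mm tall; origin at the centre of its underside
- cleaner: bystander: white bottle with a red cap, 56 mm wide, 150 mm tall; origin at the centre of its underside
- screwdriver: bystander: screwdriver lying on the table
- mouse: bystander: black computer mouse on its mat, 105 x 60 mm
- parts_tray: bystander: blue open tray 200 x 150 x 45 mm

How it is judged:
By the outcome, as a careful person would: the job done as asked, in the order asked, and still so for the second after the job is handed in, with the robot touching nothing.
It also fails if it takes over 64 s, if anything falls off the work surface, if the arm or the gripper's body presses on something with over 40 N, if the wrist force passes 120 N, or if a joint passes its speed limit or range.

## Working session

There is one attempt and no reset: what is moved stays moved. The work goes in short steps, Python scripts to look and compute and a shell command to move; the robot and the scene stay as the last step left them, time stands still between calls to the robot, and variables do not carry over. Pictures are saved under pics/ and viewed, about 8 in all and at most 12, crops included, and the job is handed in when it is done.

```bash
mkdir -p pics; ls
cat > h.py <<'E'
import numpy as np,cv2
from bench import env
from scipy.spatial.transform import Rotation as R
def cam(n):
    s=env.sense(); im,d=env.read_camera(n); m=env.camera_model(n)
    f=240/np.tan(np.radians(m["vertical_fov"])/2)
    v,u=np.mgrid[:480,:640]
    P=np.stack([(u-m["cx"])/f*d,(v-m["cy"])/f*d,d],-1)
    if n=="wrist":
        T=np.array(m["T_tool_cam"]); P=P@T[:3,:3].T+T[:3,3]
        P=P@R.from_quat(s["orientation"]).as_matrix().T+s["position"]
    else: P=(P-np.array(m["t"]))@np.array(m["R"])
    P[d==0]=np.nan
    return im,P
E
python3 - <<'E'
from h import *
for n in("scene","top"):
    im,P=cam(n); cv2.imwrite(f"pics/{n}1.png",im); np.save(f"pics/{n}1.npy",P)
    hsv=cv2.cvtColor(im,cv2.COLOR_BGR2HSV)
    m=cv2.inRange(hsv,(4,150,120),(18,255,255))
    k,l,st,c=cv2.connectedComponentsWithStats(m)
    for i in range(1,k):
        if st[i,4]>15: print(n,st[i],np.nanmedian(P[l==i],0).round(3))
s=env.sense();print(s)
E
```

```text
pics
scene [253 208   7   7  41] [ 0.597 -0.139  0.192]
scene [ 186  215   55   50 1147] [ 0.683 -0.257  0.064]
scene [255 229  35  39 349] [ 0.609 -0.08   0.076]
scene [ 245  270   55   54 1063] [0.74  0.031 0.064]
scene [364 440  23  20 123] [0.962 0.517 0.13 ]
scene [400 468  18  12  42] [0.962 0.608 0.13 ]
scene [482 468   7  12  37] [0.863 0.743 0.129]
scene [425 477  10   3  24] [0.944 0.651 0.13 ]
top [400 210   8   8  47] [ 0.591 -0.14   0.194]
top [432 214   5   9  17] [ 0.578 -0.21   0.203]
{'time': 0.1, 'joint_pos': array([-1.35929857e+00,  3.81145201e-01,  1.29815591e+00,  8.67508132e-06,
        1.46362777e+00, -2.15281149e-01]), 'dq': array([-0.00134733, -0.00237822, -0.00320072,  0.00277079,  0.00083091,
       -0.00100393]), 'effort': array([ 4.23410616e-03, -4.49221087e+01, -2.31657743e+01, -1.94212107e-04,
        3.70412847e-03,  1.31042304e-05]), 'position': array([ 0.22766721, -0.50062521,  0.40417427]), 'orientation': array([ 9.77318613e-01,  2.11773184e-01,  5.57620294e-06, -6.68104036e-04]), 'ft_force': array([ 0.56646496, -0.50318566, -1.02691278]), 'torque': array([ 0.01263436,  0.00017007, -0.02050804]), 'grip_width': 1.0041821402198527}
```

View pics/scene1.png

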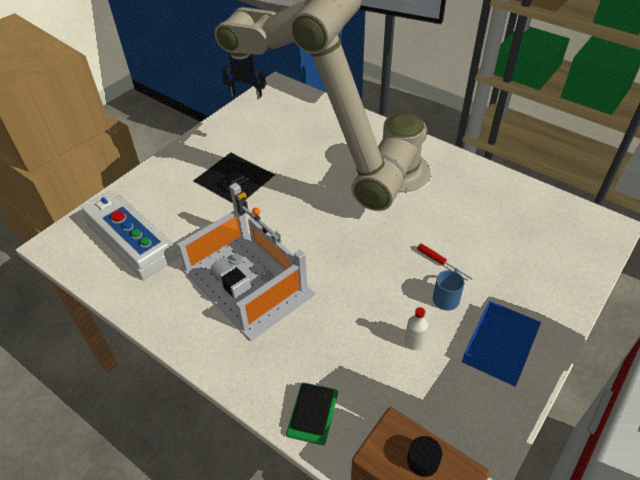

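View pics/top1.png

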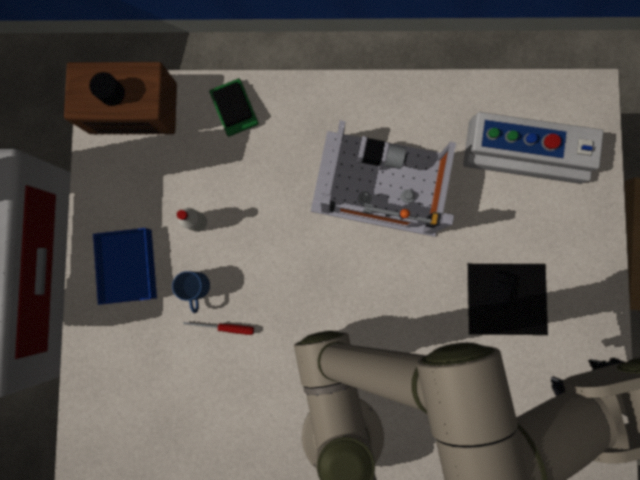

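The scene view shows the fixture at about (245,270), the knob at (257,212) and the yellow hood at (240,197). In the top view the knob is at (404,213), the latch post at about (446,218) and the hinge post at about (323,207).

Run:
```python
from h import *
for n in("scene","top"):
    P=np.load(f"pics/{n}1.npy")
    near=(np.abs(P[...,0]-.6)<.12)&(np.abs(P[...,1]+.08)<.25)
    for nm,lo,hi in(("latchpost",.217,.235),("hingepost",.158,.172)):
        m=near&(P[...,2]>lo)&(P[...,2]<hi)
        k,l,st,c=cv2.connectedComponentsWithStats(m.astype(np.uint8))
        for i in range(1,k):
            if st[i,4]>8: q=P[l==i];print(n,nm,st[i],np.median(q,0).round(4),q.min(0).round(3),q.max(0).round(3))
```

```text
scene latchpost [230 183  10   8  53] [ 0.5781 -0.2348  0.2224] [ 0.561 -0.251  0.217] [ 0.589 -0.222  0.23 ]
scene hingepost [232 200  16  10  50] [ 0.5828 -0.2163  0.1632] [ 0.563 -0.25   0.158] [ 0.597 -0.203  0.172]
scene hingepost [255 216   6   5  19] [ 0.5944 -0.1399  0.1607] [ 0.586 -0.147  0.158] [ 0.603 -0.129  0.168]
scene hingepost [271 233   7   5  10] [ 0.6188 -0.0559  0.1588] [ 0.612 -0.066  0.158] [ 0.623 -0.047  0.162]
scene hingepost [275 232   6   5  10] [ 0.6069 -0.0523  0.1605] [ 0.604 -0.059  0.158] [ 0.611 -0.041  0.163]
scene hingepost [294 250  12  11  70] [0.6347 0.0514 0.1631] [0.62  0.035 0.159] [0.65  0.065 0.17 ]
top latchpost [441 213  13  12 109] [ 0.575  -0.2365  0.2225] [ 0.562 -0.251  0.217] [ 0.587 -0.223  0.23 ]
top hingepost [320 193  11  12  92] [0.6325 0.0503 0.1645] [0.619 0.038 0.159] [0.646 0.063 0.17 ]
top hingepost [364 204   8   2  10] [ 0.6176 -0.0574  0.1606] [ 0.616 -0.065  0.158] [ 0.619 -0.047  0.162]
top hingepost [427 223   7   3  12] [ 0.5671 -0.21    0.1668] [ 0.566 -0.217  0.159] [ 0.57  -0.204  0.171]
```

```bash
python3 -m jog '[[[30,30,6],[0,0,0.079],0.6],[[30,30,6],[0,0,0.079],0.6],[[30,30,6],[0,0,0.079],0.6],[[30,30,6],[0,0,0.079],0.6],[[30,30,6],[0,0,0.079],0.6],[[30,30,6],[0,0,0.079],0.6],[[30,30,0],[0,0,0.079],0.6],[[30,30,0],[0,0,0.079],0.6],[[30,30,0],[0,0,0.079],0.6],[[30,30,0],[0,0,0.079],0.6]]' 30; python3 -m jog '[[[33,31,0],[0,0,0.079],0.6],[[33,31,0],[0,0,0.079],0.6],[[0,0,0],[0,0,0],0.6],[[0,0,0],[0,0,0],0.6],[[0,0,0],[0,0,0],0.6]]'
python3 - <<'E'
from h import *
im,P=cam("wrist"); cv2.imwrite("pics/w1.png",im); np.save("pics/w1.npy",P)
s=env.sense(); M=R.from_quat(s["orientation"]).as_matrix();print(s["position"],M[:,1],M[:,2],s["ft_force"])
hsv=cv2.cvtColor(im,cv2.COLOR_BGR2HSV)
m=cv2.inRange(hsv,(4,150,100),(18,255,255))
k,l,st,c=cv2.connectedComponentsWithStats(m)
for i in range(1,k):
    q=P[l==i]
    if st[i,4]>40: print(st[i],np.nanmedian(q,0).round(4),np.nanmin(q,0).round(3),np.nanmax(q,0).round(3))
E
```

```text
time: 1.1
position: [0.5287, -0.1992, 0.4405]
orientation: [0.82, 0.573, -0.0, -0.0]
ft_force: [0.3, -0.6, 0.6]
grip_width: 0.601
time: 1.6
position: [0.5932, -0.1393, 0.4405]
orientation: [0.773, 0.634, -0.0, -0.0]
ft_force: [-0.2, -0.3, 0.2]
grip_width: 0.601
[ 0.5930614  -0.13954136  0.4407718 ] [ 9.80497103e-01 -1.96533271e-01 -3.22111535e-04] [-3.41949470e-04 -6.70062070e-05 -9.99999939e-01] [ 0.10306408 -0.86868358 -0.06919911]
[ 298  236   37   37 1088] [ 0.5915 -0.1414  0.1925] [ 0.563 -0.192 -0.002] [ 0.602 -0.133  0.197]
[ 330  286  222   43 6980] [ 0.6952 -0.2609  0.0635] [ 0.586 -0.277  0.013] [ 0.772 -0.141  0.292]
```

View pics/w1.png

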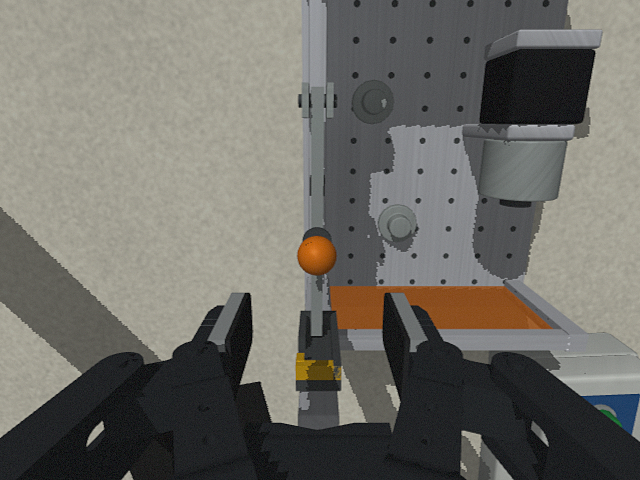

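The wrist view shows the knob at (317,256), the bar running along column 317 and the yellow hood at (318,365). The jaws straddle the gate line, so I'll descend and grip.

```bash
python3 -m jog '[[[-1,-1.5,-20],[0,0,0],0.6],[[0,0,-20],[0,0,0],0.6],[[0,0,-20],[0,0,0],0.6],[[0,0,-20],[0,0,0],0.6],[[0,0,-13],[0,0,0],0.6],[[0,0,-8],[0,0,0],0.6],[[0,0,0],[0,0,0],0.6],[[0,0,0],[0,0,0],0.6]]' 25; python3 -m jog '[[[0,0,0],[0,0,0],0.45],[[0,0,0],[0,0,0],0.35],[[0,0,0],[0,0,0],0.25],[[0,0,0],[0,0,0],0.2],[[0,0,0],[0,0,0],0.15],[[0,0,0],[0,0,0],0.15],[[0,0,0],[0,0,0],0.15],[[0,0,0],[0,0,0],0.15]]' 25
```

```text
time: 2.45
position: [0.5926, -0.1406, 0.3405]
orientation: [0.773, 0.634, 0.0, 0.001]
ft_force: [-0.9, 0.1, 0.6]
grip_width: 0.599
time: 3.25
position: [0.5927, -0.1401, 0.3403]
orientation: [0.773, 0.635, 0.0, 0.001]
ft_force: [-1.2, 0.2, 5.8]
grip_width: 0.261
```

```bash
python3 -m jog '[[[0.17,0.83,2],[0,0,0],0.15],[[0.17,0.83,2],[0,0,0],0.15],[[0.17,0.83,2],[0,0,0],0.15],[[0,0,0],[0,0,0],0.15]]'; python3 -m jog '[[[0.2,1,2],[0,0,0],0.15],[[0.2,1,2],[0,0,0],0.15],[[0,0,0],[0,0,0],0.15],[[0,0,0],[0,0,0],0.15]]'
python3 - <<'E'
from h import *
s=env.sense();print(s["ft_force"],s["torque"],s["position"])
E
```

```text
time: 3.65
position: [0.5932, -0.1378, 0.3459]
orientation: [0.773, 0.635, -0.0, 0.0]
ft_force: [-1.5, -4.7, 0.2]
grip_width: 0.257
time: 4.05
position: [0.5935, -0.1359, 0.3497]
orientation: [0.773, 0.634, -0.0, 0.0]
ft_force: [-1.5, -5.0, 0.6]
grip_width: 0.256
[-1.45801265 -5.04244888  0.60087855] [-0.9026622   0.19238868 -0.04553834] [ 0.59354137 -0.13586564  0.34973005]
```

```bash
python3 -m jog '[[[0.05,0.3,1],[0,0,0],0.15],[[0.05,0.3,1],[0,0,0],0.15],[[0,0,0],[0,0,0],0.15]]'; python3 -m jog '[[[0.08,0.4,1],[0,0,0],0.15],[[0.08,0.4,1],[0,0,0],0.15],[[0,0,0],[0,0,0],0.15]]'; python3 -c "
from h import *
im,P=cam('wrist');cv2.imwrite('pics/w2.png',im);print(env.sense()['ft_force'])"
```

```text
time: 4.35
position: [0.5937, -0.1349, 0.3517]
orientation: [0.773, 0.635, 0.0, -0.0]
ft_force: [-1.2, -2.2, -0.5]
grip_width: 0.258
time: 4.65
position: [0.5939, -0.1339, 0.3536]
orientation: [0.773, 0.635, 0.0, -0.0]
ft_force: [-0.4, -1.2, -1.2]
grip_width: 0.258
[ 0.36285078  0.30027123 -2.11082241]
```

View pics/w2.png

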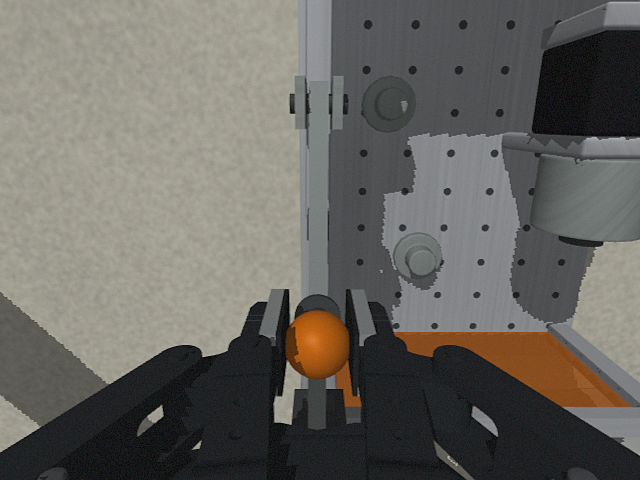

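The knob at (317,345) is held between the pads and the bar is following. Forces are about 2 N, so the bar isn't at the ceiling yet.

```bash
for i in 1; do python3 -m jog '[[[0.1,0.5,1],[0,0,0],0.15],[[0.1,0.5,1],[0,0,0],0.15],[[0,0,0],[0,0,0],0.15]]'; python3 -m jog '[[[0.1,0.5,1],[0,0,0],0.15],[[0.1,0.5,1],[0,0,0],0.15],[[0,0,0],[0,0,0],0.15]]';done
```

```text
time: 5.0
position: [0.5941, -0.1329, 0.3556]
orientation: [0.773, 0.635, 0.0, -0.0]
ft_force: [0.8, 1.3, -3.9]
grip_width: 0.261
time: 5.3
position: [0.5943, -0.1318, 0.3576]
orientation: [0.773, 0.635, 0.0, -0.001]
ft_force: [0.9, 5.1, -5.5]
grip_width: 0.261
```

```bash
python3 -m jog '[[[0.2,1,0.8],[0,0,0],0.15],[[0.14,0.7,1],[0,0,0],0.15],[[0,0,0],[0,0,0],0.15]]'; python3 -m jog '[[[0.14,0.7,1],[0,0,0],0.15],[[0.14,0.7,1],[0,0,0],0.15],[[0,0,0],[0,0,0],0.15]]'
```

```text
time: 5.6
position: [0.5946, -0.1304, 0.3596]
orientation: [0.773, 0.635, -0.0, -0.0]
ft_force: [-0.2, 2.9, -5.0]
grip_width: 0.264
time: 5.9
position: [0.5949, -0.1291, 0.3618]
orientation: [0.773, 0.635, 0.0, 0.0]
ft_force: [-1.2, 2.4, -4.3]
grip_width: 0.261
```

```bash
python3 -m jog '[[[0.16,0.85,1],[0,0,0],0.15],[[0.15,0.75,1],[0,0,0],0.15],[[0,0,0],[0,0,0],0.15]]'; python3 -m jog '[[[0.15,0.8,1],[0,0,0],0.15],[[0,0,0],[0,0,0],0.15]]'
```

```text
time: 6.2
position: [0.5952, -0.1278, 0.3635]
orientation: [0.773, 0.634, -0.0, 0.0]
ft_force: [-0.1, -0.9, -4.8]
grip_width: 0.257
time: 6.4
position: [0.5953, -0.1275, 0.3638]
orientation: [0.773, 0.634, -0.001, 0.0]
ft_force: [-0.1, -4.3, -9.9]
grip_width: 0.262
```

The resistance rose to about 10 N and the position lags the command, so this is the ceiling (knob up about 23.5 mm). I'll lower by 0.07 rad.

```bash
python3 -m jog '[[[-0.2,-1,-1.4],[0,0,0],0.15],[[-0.2,-0.9,-1.4],[0,0,0],0.15],[[-0.2,-0.9,-1.4],[0,0,0],0.15],[[-0.2,-0.8,-1.3],[0,0,0],0.15],[[-0.15,-0.7,-1.2],[0,0,0],0.15],[[0,0,0],[0,0,0],0.15],[[0,0,0],[0,0,0],0.15]]'
```

```text
time: 7.1
position: [0.5944, -0.1313, 0.3582]
orientation: [0.773, 0.634, 0.0, 0.001]
ft_force: [-0.8, -5.2, 1.3]
grip_width: 0.263
```

```bash
python3 -m jog '[[[-1.96,0.4,0],[0,0,-0.012],0.15],[[-1.96,0.4,0],[0,0,-0.012],0.15],[[0,0,0],[0,0,0],0.15]]'; python3 -m jog '[[[-1.96,0.42,0],[0,0,-0.012],0.15],[[0,0,0],[0,0,0],0.15]]'
```

```text
time: 7.4
position: [0.5901, -0.1304, 0.3582]
orientation: [0.781, 0.625, -0.0, 0.0]
ft_force: [-1.8, -4.7, 1.5]
grip_width: 0.259
time: 7.6
position: [0.5882, -0.1299, 0.3581]
orientation: [0.785, 0.62, -0.0, 0.0]
ft_force: [-2.1, -5.2, 1.0]
grip_width: 0.255
```

```bash
python3 -m jog '[[[-1.96,0.4,0],[0,0,-0.012],0.15],[[-1.96,0.4,0],[0,0,-0.012],0.15],[[0,0,0],[0,0,0],0.15]]'; python3 -m jog '[[[-1.95,0.45,0],[0,0,-0.012],0.15],[[-1.95,0.5,0],[0,0,-0.012],0.15],[[0,0,0],[0,0,0],0.15]]'
```

```text
time: 7.9
position: [0.5842, -0.129, 0.358]
orientation: [0.792, 0.611, -0.0, 0.0]
ft_force: [-1.9, -5.1, 1.2]
grip_width: 0.256
time: 8.2
position: [0.5803, -0.128, 0.3579]
orientation: [0.799, 0.601, -0.0, -0.0]
ft_force: [-1.4, -5.2, 1.2]
grip_width: 0.255
```

Run:
```python
import numpy as np
h=np.array([629,36.]);a=np.radians(-106.5);r=171
w=[.01,.02]+[.03]*18+[.032]*20+[.02,.01]
p=lambda a:h+r*np.array([np.cos(a),np.sin(a)])
t=0
for i,d in enumerate(w):
    q=p(a-t-d)-p(a-t);t+=d;print(i,d,q.round(1),round(t,3))
print(p(a-t))
```

```text
0 0.01 [-1.6  0.5] 0.01
1 0.02 [-3.3  1. ] 0.03
2 0.03 [-4.8  1.7] 0.06
3 0.03 [-4.8  1.8] 0.09
4 0.03 [-4.7  2. ] 0.12
5 0.03 [-4.7  2.1] 0.15
6 0.03 [-4.6  2.2] 0.18
7 0.03 [-4.5  2.4] 0.21
8 0.03 [-4.5  2.5] 0.24
9 0.03 [-4.4  2.7] 0.27
10 0.03 [-4.3  2.8] 0.3
11 0.03 [-4.2  2.9] 0.33
12 0.03 [-4.1  3. ] 0.36
13 0.03 [-4.   3.2] 0.39
14 0.03 [-3.9  3.3] 0.42
15 0.03 [-3.8  3.4] 0.45
16 0.03 [-3.7  3.5] 0.48
17 0.03 [-3.6  3.6] 0.51
18 0.03 [-3.5  3.7] 0.54
19 0.03 [-3.4  3.8] 0.57
20 0.032 [-3.5  4.2] 0.602
21 0.032 [-3.4  4.3] 0.634
22 0.032 [-3.2  4.4] 0.666
23 0.032 [-3.1  4.5] 0.698
24 0.032 [-2.9  4.6] 0.73
25 0.032 [-2.8  4.7] 0.762
26 0.032 [-2.6  4.8] 0.794
27 0.032 [-2.5  4.9] 0.826
28 0.032 [-2.3  4.9] 0.858
29 0.032 [-2.2  5. ] 0.89
30 0.032 [-2.   5.1] 0.922
31 0.032 [-1.8  5.1] 0.954
32 0.032 [-1.7  5.2] 0.986
33 0.032 [-1.5  5.3] 1.018
34 0.032 [-1.3  5.3] 1.05
35 0.032 [-1.2  5.3] 1.082
36 0.032 [-1.   5.4] 1.114
37 0.032 [-0.8  5.4] 1.146
38 0.032 [-0.7  5.4] 1.178
39 0.032 [-0.5  5.5] 1.21
40 0.02 [-0.2  3.4] 1.23
41 0.01 [-0.1  1.7] 1.24
[458.15672282  28.6805299 ]
```

```bash
python3 -m jog '[[[-1.6,0.5,0],[0,0,-0.01],0.15],[[-3.3,1,0],[0,0,-0.02],0.15],[[-4.8,1.7,0],[0,0,-0.03],0.15],[[-4.8,1.8,0],[0,0,-0.03],0.15],[[-4.7,2,0],[0,0,-0.03],0.15],[[-4.7,2.1,0],[0,0,-0.03],0.15],[[-4.6,2.2,0],[0,0,-0.03],0.15],[[-4.5,2.4,0],[0,0,-0.03],0.15],[[-4.5,2.5,0],[0,0,-0.03],0.15],[[-4.4,2.7,0],[0,0,-0.03],0.15]]'
```

```text
time: 9.2
position: [0.5384, -0.109, 0.3579]
orientation: [0.873, 0.488, -0.0, -0.0]
ft_force: [-0.4, -5.2, 1.4]
grip_width: 0.26
```

```bash
python3 -m jog '[[[-4.3,2.8,0],[0,0,-0.03],0.15],[[-4.2,2.9,0],[0,0,-0.03],0.15],[[-4.1,3,0],[0,0,-0.03],0.15],[[-4,3.2,0],[0,0,-0.03],0.15],[[-3.9,3.3,0],[0,0,-0.03],0.15],[[-3.8,3.4,0],[0,0,-0.03],0.15],[[-3.7,3.5,0],[0,0,-0.03],0.15],[[-3.6,3.6,0],[0,0,-0.03],0.15],[[-3.5,3.7,0],[0,0,-0.03],0.15],[[-3.4,3.8,0],[0,0,-0.03],0.15]]'; python3 -m jog '[[[-3.5,4.2,0],[0,0,-0.032],0.15],[[-3.4,4.3,0],[0,0,-0.032],0.15],[[-3.2,4.4,0],[0,0,-0.032],0.15],[[-3.1,4.5,0],[0,0,-0.032],0.15],[[-2.9,4.6,0],[0,0,-0.032],0.15],[[-2.8,4.7,0],[0,0,-0.032],0.15],[[-2.6,4.8,0],[0,0,-0.032],0.15],[[-2.5,4.9,0],[0,0,-0.032],0.15]]'
```

```text
time: 10.2
position: [0.4998, -0.0756, 0.3577]
orientation: [0.936, 0.352, -0.0, -0.0]
ft_force: [-1.1, -4.0, -0.4]
grip_width: 0.26
time: 11.0
position: [0.476, -0.039, 0.3575]
orientation: [0.973, 0.229, 0.0, -0.001]
ft_force: [1.6, -1.4, -2.7]
grip_width: 0.255
```

```bash
python3 -m jog '[[[-2.3,4.9,0],[0,0,-0.032],0.15],[[-2.2,5,0],[0,0,-0.032],0.15],[[-2,5.1,0],[0,0,-0.032],0.15],[[-1.8,5.1,0],[0,0,-0.032],0.15],[[-1.7,5.2,0],[0,0,-0.032],0.15],[[-1.5,5.3,0],[0,0,-0.032],0.15],[[-1.3,5.3,0],[0,0,-0.032],0.15]]'; python3 -m jog '[[[-1.2,5.3,0],[0,0,-0.032],0.15],[[-1,5.4,0],[0,0,-0.032],0.15],[[-0.8,5.4,0],[0,0,-0.032],0.15],[[-0.7,5.4,0],[0,0,-0.032],0.15],[[-0.5,5.5,0],[0,0,-0.032],0.15],[[-0.2,3.4,0],[0,0,-0.02],0.15],[[-0.1,1.7,0],[0,0,-0.01],0.15],[[0,0,0],[0,0,0],0.15],[[0,0,0],[0,0,0],0.15]]'; python3 -c "
from h import *
im,P=cam('wrist');cv2.imwrite('pics/w3.png',im);s=env.sense();print(s['ft_force'],R.from_quat(s['orientation']).as_matrix()[:,1])"
```

```text
time: 11.7
position: [0.4636, -0.003, 0.3575]
orientation: [0.993, 0.119, 0.001, -0.001]
ft_force: [4.5, -1.4, -5.5]
grip_width: 0.257
time: 12.6
position: [0.4596, 0.0288, 0.3575]
orientation: [1.0, 0.025, 0.001, -0.001]
ft_force: [8.4, -1.0, -7.8]
grip_width: 0.261
[ 8.99811849 -0.59730102 -7.66294232] [ 0.04994496 -0.99875093 -0.00144035]
```

View pics/w3.png

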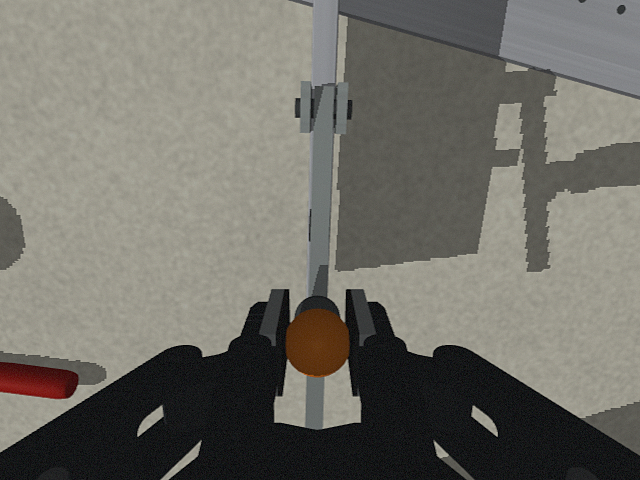

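The gate stands at about 76° with the latch still held up. The knob is at (317,342) and the bar lies along the gate. I'll lower it, then open.

```bash
python3 -m jog '[[[0,0,-2],[0,0,0],0.15],[[-0.9,0,-2],[0,0,0],0.15],[[-1.1,0,-2],[0,0,0],0.15],[[-1,0,-2],[0,0,0],0.15],[[0,0,0],[0,0,0],0.15]]'; python3 -m jog '[[[-1,0,-2],[0,0,0],0.15],[[-0.9,0,-2],[0,0,0],0.15],[[-0.8,0,-2],[0,0,0],0.15],[[-0.6,0,-1],[0,0,0],0.15],[[0,0,0],[0,0,0],0.15]]'
```

```text
time: 13.15
position: [0.4558, 0.0285, 0.3496]
orientation: [1.0, 0.025, -0.0, -0.0]
ft_force: [0.9, -1.4, -1.2]
grip_width: 0.259
time: 13.65
position: [0.4524, 0.0285, 0.3427]
orientation: [1.0, 0.025, -0.0, -0.0]
ft_force: [-2.7, -0.3, 0.5]
grip_width: 0.264
```

```bash
python3 -m jog '[[[0,0,0],[0,0,0],0.3],[[0,0,0],[0,0,0],0.35],[[0,0,0],[0,0,0],0.45],[[0,0,0],[0,0,0],0.6],[[0,0,0],[0,0,0],0.6],[[0,0,0],[0,0,0],0.6]]'; python3 -m jog '[[[0,0,5],[0,0,0],0.6],[[0,0,10],[0,0,0],0.6],[[0,0,20],[0,0,0],0.6],[[0,0,20],[0,0,0],0.6],[[0,0,20],[0,0,0],0.6],[[0,0,20],[0,0,0],0.6],[[0,0,20],[0,0,0],0.6],[[0,0,0],[0,0,0],0.6],[[0,0,0],[0,0,0],0.6],[[0,0,0],[0,0,0],0.6]]'
python3 - <<'E'
from h import *
im,P=cam("wrist"); cv2.imwrite("pics/w4.png",im)
hsv=cv2.cvtColor(im,cv2.COLOR_BGR2HSV)
m=cv2.inRange(hsv,(4,150,60),(18,255,255))
k,l,st,c=cv2.connectedComponentsWithStats(m)
for i in range(1,k):
    q=P[l==i]
    if st[i,4]>40:
        k=np.nanmedian(q,0); print(st[i],k.round(4),np.nanmax(q,0).round(3))
        d=k[:2]-[.629,.036]; print("r",np.hypot(*d),"theta",(-101.4-np.degrees(np.arctan2(d[1],d[0])))%360)
im,P=cam("scene"); cv2.imwrite("pics/s4.png",cv2.resize(im[120:360,100:500],None,fx=2,fy=2))
E
```

```text
time: 14.25
position: [0.4527, 0.0284, 0.3428]
orientation: [1.0, 0.025, 0.0, 0.0]
ft_force: [-0.0, -0.4, -0.1]
grip_width: 0.599
time: 15.25
position: [0.4525, 0.0284, 0.4571]
orientation: [1.0, 0.025, -0.001, -0.0]
ft_force: [0.5, 0.0, 0.3]
grip_width: 0.602
[ 602    0   38   66 1476] [ 0.6095 -0.244   0.0301] [ 0.646 -0.239  0.062]
r 0.28072593867098117 theta 352.58279029162617
[ 299  228   36   37 1034] [0.4503 0.0275 0.1925] [0.46  0.045 0.198]
r 0.17894690578059397 theta 75.88427462012001
```

View pics/s4.png

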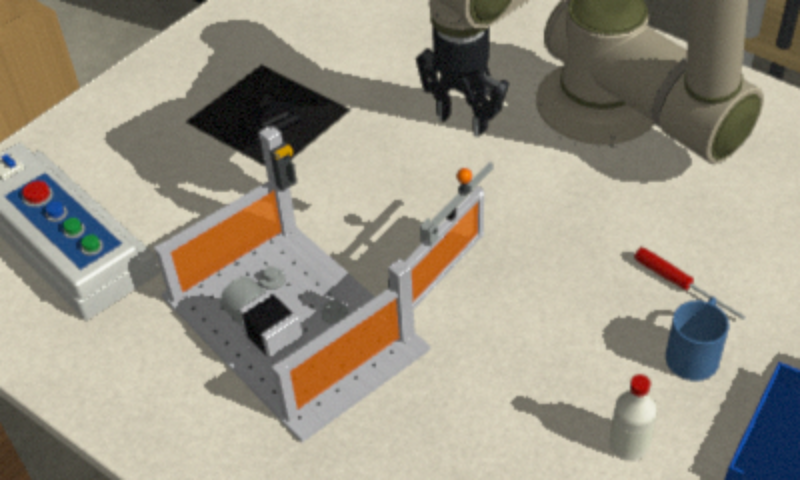

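View pics/w4.png

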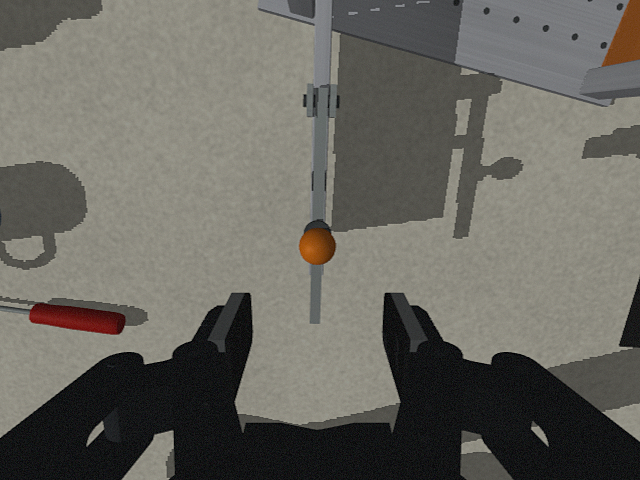

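The gate is open at about 76° and the bar is level (knob top at z 0.198, radius 179 mm). The gripper is clear and the other things are where they were.

```bash
python3 -c "
from bench import env
print(env.hand_in())"
```

```text
the job is handed in; nothing more can be done
None
```

The gate is open at about 76°, with the latch bar back level on it, and the job is handed in at about 15.4 s on the robot's clock.

- **Latch:** I took the orange knob with a 25 N grip and lifted until the bar felt the hood's ceiling. That came with the knob up about 23.5 mm, at roughly 10 N. I then lowered it by about 0.07 rad, and it passed out through the slot with no outward resistance.
- **Swing:** I swung the gate at about 0.3 rad/s, lowered the bar almost to rest, let go and raised the gripper clear.
- **Forces:** The highest I read was about 12 N, near the end of the swing, when the hand was pulling slightly off the knob's arc. Forces were read only at the end of each move.
- **Last checks:** The gate stayed at 76° after release. The knob was 179 mm from the hinge with its top at z = 0.198 m, which is right for a level bar. The wrist force was near zero.
- **Bystanders:** The mug, bottle, screwdriver and mouse mat looked unmoved. I judged this by eye and did not measure it. In the last views only part of the tray was in frame, and the flanges were not checked closely.

No check failed or disagreed.

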